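Open the nozzle drawer through its hidden catch

TASK

Open the drawer of the printed box that carries the triangular tub. Put the closed fingers into the square hole of its cover, slide the cover along the front edge all the way to the left (as the robot sees it) until the fingers can drop into the hidden recess, then press the catch in it fully down so that the drawer pops out, and let go.

Things in the scene. Friction and masses are not known exactly. Their poses are not given: they have to be found in the camera images.
- nozzlebox_hole (a point): Centre of the finger hole (46 mm along x, 50 along y), level with the cover's top, 82 mm above the table. Axes: x away from the drawer front, y to the robot's left along the front edge (sliding way), z up. Fixed white box 150 x 250 x 80 mm with a triangular tub, 25 mm high, on its top behind the groove (a look-alike has a round tub). Groove floor 16 mm below this point: push with tips 5 to 9 mm above it.
- nozzlebox_cover (a joint): Slide of the black cover (58 x 150 x 15 mm, hole at its right end) to the left in its groove along the box's front top edge, m: starts 0 to 0.025, stop at 0.085, where the hole is over the recess (46 mm along x, 56 along y). So the recess centre lies (0.085 - value) along y from the hole's centre. Takes about 1.5 N, stays where left.
- nozzlebox_catch (a joint): Press of the steel catch plate that fills the recess, m: 0 up, 0.010 fully down. Its top is 22 mm below the cover's top (60 mm above the table) at 0, and 50 mm above the table at 0.010. At the start the cover hides it. Takes about 5 N, has no spring and stays down; its wedge pushes the drawer out.
- nozzlebox_drawer (a joint): How far the drawer has come out towards the robot, m: 0 shut, 0.030 fully out; three times the catch's travel. Its flush front, 240 x 37 mm, is black and has no handle.

How it is judged:
By the outcome, as a careful person would: the job done as asked, in the order asked, and still so for the second after the job is handed in, with the robot touching nothing.
It also fails if it takes over 35 s, if anything falls off the work surface, if the arm or the gripper's body presses on something with over 40 N, if the wrist force passes 120 N, or if a joint passes its speed limit or range.

ROBOT

A 7-joint arm with a two-finger parallel gripper is mounted at the origin on the work surface. World frame = base frame: x ahead of the robot, y to its left, z up, the work surface at z = 0. Lengths are in m, angles in rad, forces in N, time in s.
With the tool pointing down it reaches from about 0.425 to 0.925 m from the base axis. Payload 6.8 kg.
Tool frame: the origin (TCP) lies midway between the tips of the shut fingers; the grasp point (between the pads) lies 19 mm behind it; z points along the fingers, y is the line along which they close (so a half turn about z gives the same grasp; the last joint's range is limited). The gripper opens to 85 mm and grips with 20 to 120 N. Pads are 22 mm wide; open, the fingers measure 114 mm over their backs; the gripper's body (76 mm by 85 mm) begins 54 mm behind the grasp point. The pads swing forward as they close: fully open they stand 13 mm farther back than shut.
Start: joints at [-1.384, 0.477, 0.022, 1.555, -0.011, 1.109, -0.083], TCP at [0.196, 0.646, 0.231] pointing down, gripper open.
Joint ranges: [-2.96, 2.96], [-0.34, 2.1], [-1.41, 1.46], [0.24, 2.44], [-1.37, 4.51], [0.17, 1.92], [-2.96, 2.96]. Speed limits (rad/s): [2.39, 2.39, 3.14, 3.14, 3.14, 3.14, 3.14].

INTERFACE

Orientations are given as a unit quaternion [w, x, y, z].
In Python, from rig import robot, kinematics, capture gives the robot as it stands. Calls block until the motion is done:
- robot.reach(position, orientation): joint-space move of the TCP to a pose.
- robot.move_straight(position, max_speed=0.15, frame=None): straight line of the TCP; frame=None keeps the orientation; max_speed is the mean speed in m/s.
- robot.movej(angles): joint-space move.
- robot.release() and robot.grab(effort=None): open the fingers fully, or close them until they stop; effort is the grip in N (None keeps the last).
- robot.sleep(seconds).
- kinematics.inverse_kinematics(position, orientation): joint angles nearest the present ones, or None.
- robot.state(): the state.
- capture(name): name is "side" or "top"; returns a dict with "frame" (480x640x3 uint8, blue, green, red), "range_z" (480x640 float32, m along the optical axis (not along the pixel's ray), 0 where there is no reading), "intrinsics" (3x3 intrinsics, pixels), "k1" (the pictures are not rectified: a ray, as slopes to the right and down, at radius r is drawn at 1 + k1 r^2 times it, then the intrinsics apply), "view" (4x4, takes a point from world to camera coordinates). Camera axes: x right, y down, z forward; pixel columns grow to the right and rows downward; lengths in m; the calibration is good to about 2 mm. A picture is of the moment at which its call begins.
A pose or a line that the arm cannot do raises robot.PlanningError and nothing moves.
- robot.close_job(): hands the job in; it is judged then, once.
The state is a dict: "t": time; "qpos": joint angles; "dq": joint speeds; "joint_torque": joint torques, N m; "position": TCP position; "orientation": TCP orientation; "force": force on the tool from outside, world axes, zero at the start; "torque": the same for the moment, N m; "width": finger opening in m; "gripper_force": force on a finger pad.
Only numpy, scipy, OpenCV 4.12 (cv2) and the standard library are available. Lean on these libraries where they do the work, as an engineer would, in place of code of your own. Each camera call takes 0.05 s, during which the arm holds its last target. There are 200 camera calls.

## Working session

There is one attempt and no reset: what is moved stays moved. The work goes in short steps, each a Python script; the robot and the scene stay as the last script left them, time stands still between calls to the robot, and variables do not carry over. Pictures are saved under pics/ and viewed, at most 10 in all, crops included, and the job is handed in when it is done.

```bash
mkdir -p pics; ls; python3 - <<'E'
from rig import robot, capture
import cv2, numpy as np, pickle
for n in("top","side"):
    c=capture(n); cv2.imwrite(f"pics/{n}0.png",c["frame"]); pickle.dump(c,open(f"{n}0.pkl","wb"))
    print(n,c["intrinsics"].tolist(),c["k1"],np.round(c["view"],3).tolist())
s=robot.state();print(s["t"],s["orientation"],s["force"])
E
```

```text
pics
top [[477.3708490146221, 0.0, 319.17843044692734], [0.0, 477.3708490146221, 246.67991767930607], [0.0, 0.0, 1.0]] -0.03633567728556413 [[-0.019, -1.0, 0.023, -0.052], [-0.981, 0.014, -0.194, 0.561], [0.194, -0.026, -0.981, 0.657], [0.0, 0.0, 0.0, 1.0]]
side [[453.0966688952236, 0.0, 316.23905600290584], [0.0, 453.0966688952236, 235.2018376758295], [0.0, 0.0, 1.0]] -0.0014950129884560132 [[0.965, -0.263, 0.013, -0.531], [-0.194, -0.742, -0.642, 0.114], [0.178, 0.617, -0.767, 0.735], [0.0, 0.0, 0.0, 1.0]]
0.1 [-5.88103067e-05  1.46891443e-01  9.89152264e-01 -8.36244096e-04] [ 0.01475463 -0.71511083 -0.35413125]
```

View pics/top0.png

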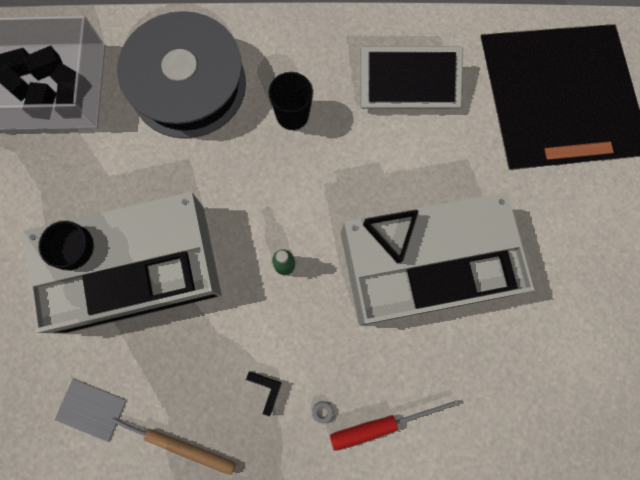

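View pics/side0.png

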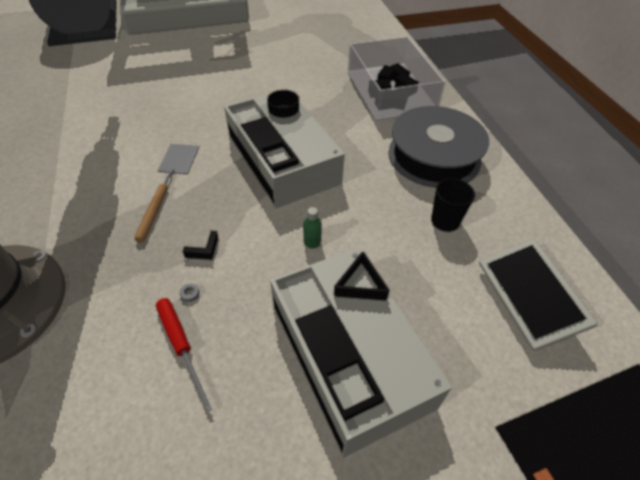

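The box with the triangular tub is the right one in the top view, with its hole near (492,273). In the side view its hole is near (353,388). Next I measure the cover and the hole.

```bash
cat > h.py <<'E'
import numpy as np, cv2
def ray(c,uv,z):
    K=c["intrinsics"];V=c["view"]
    d=np.array([(uv[0]-K[0,2])/K[0,0],(uv[1]-K[1,2])/K[1,1]]);s=d.copy()
    for _ in range(20): s=d/(1+c["k1"]*(s@s))
    R=V[:3,:3];C=-R.T@V[:3,3];w=R.T@np.array([s[0],s[1],1])
    return C+w*(z-C[2])/w[2]
def proj(c,p):
    K=c["intrinsics"];V=c["view"];q=V[:3,:3]@np.asarray(p)+V[:3,3];s=q[:2]/q[2]
    s=s*(1+c["k1"]*(s@s));return K[:2,:2]@s+K[:2,2]
E
python3 - <<'E'
import pickle,cv2,numpy as np
from h import *
tiles=[]
for n,(x0,y0,w,h),seed in(("top",(335,185,220,150),(450,282)),("side",(260,230,200,225),(325,340))):
    c=pickle.load(open(n+"0.pkl","rb"));g=c["frame"].max(2)
    m=(g<60).astype(np.uint8);_,lab=cv2.connectedComponents(m)
    m=(lab==lab[seed[1],seed[0]]).astype(np.uint8)
    cs,hi=cv2.findContours(m,cv2.RETR_CCOMP,cv2.CHAIN_APPROX_NONE)
    for k,ct in zip(hi[0],cs):
        if cv2.contourArea(ct)<150: continue
        r=cv2.minAreaRect(ct);b=cv2.boxPoints(r)
        q=cv2.approxPolyDP(ct,0.03*cv2.arcLength(ct,True),True)[:,0]
        for z in(.082,.067):
            P=np.array([ray(c,p,z) for p in q])
            print(n,"hole" if k[3]>=0 else "outer",cv2.contourArea(ct),q.tolist(),z,np.round(P[:,:2],4).tolist(),np.round(np.linalg.norm(np.roll(P,-1,0)-P,axis=1),4))
    im=cv2.resize(c["frame"][y0:y0+h,x0:x0+w],None,fx=3,fy=3,interpolation=cv2.INTER_CUBIC)
    im=cv2.convertScaleAbs(im,alpha=1.4); cv2.imwrite(f"pics/{n}crop.png",im[:600,:800])
    p=c["range_z"]
    for uv in((440,284),(492,273),(385,292),(450,215)) if n=="top" else ((325,340),):
        # depth -> height
        K=c["intrinsics"];V=c["view"];z=p[uv[1],uv[0]]
        X=np.array([(uv[0]-K[0,2])/K[0,0]*z,(uv[1]-K[1,2])/K[1,1]*z,z]);print(uv,np.round(V[:3,:3].T@(X-V[:3,3]),4))
E
```

```text
top outer 4036.0 [[507, 250], [407, 269], [415, 306], [516, 288]] 0.082 [[0.5455, -0.3335], [0.52, -0.1853], [0.4672, -0.1939], [0.49, -0.3414]] [0.1504 0.0535 0.1493 0.0561]
top outer 4036.0 [[507, 250], [407, 269], [415, 306], [516, 288]] 0.067 [[0.5483, -0.34], [0.5222, -0.1885], [0.4682, -0.1972], [0.4915, -0.3481]] [0.1537 0.0547 0.1526 0.0574]
top hole 1007.5 [[498, 256], [507, 286], [477, 292], [469, 262]] 0.082 [[0.5369, -0.3194], [0.4931, -0.3285], [0.4853, -0.2841], [0.5288, -0.276]] [0.0448 0.0451 0.0442 0.0441]
top hole 1007.5 [[498, 256], [507, 286], [477, 292], [469, 262]] 0.067 [[0.5395, -0.3255], [0.4947, -0.3349], [0.4867, -0.2895], [0.5312, -0.2812]] [0.0458 0.0461 0.0452 0.0451]
(440, 284) [ 0.4977 -0.2308  0.0832]
(492, 273) [ 0.5143 -0.3126  0.068 ]
(385, 292) [ 0.4896 -0.1552  0.0633]
(450, 215) [ 0.5996 -0.2536  0.0792]
side outer 4533.0 [[330, 305], [296, 321], [347, 420], [383, 398]] 0.082 [[0.5183, -0.187], [0.4652, -0.1996], [0.493, -0.3461], [0.5445, -0.3323]] [0.0546 0.1492 0.0533 0.1477]
side outer 4533.0 [[330, 305], [296, 321], [347, 420], [383, 398]] 0.067 [[0.5214, -0.1784], [0.4668, -0.1914], [0.4954, -0.3418], [0.5483, -0.3277]] [0.0561 0.1531 0.0547 0.1516]
side hole 1289.5 [[356, 363], [374, 395], [344, 410], [328, 377]] 0.082 [[0.5266, -0.2799], [0.5349, -0.3259], [0.4931, -0.3338], [0.4858, -0.2887]] [0.0467 0.0426 0.0457 0.0417]
side hole 1289.5 [[356, 363], [374, 395], [344, 410], [328, 377]] 0.067 [[0.5299, -0.2738], [0.5385, -0.321], [0.4955, -0.3292], [0.488, -0.2828]] [0.048  0.0437 0.047  0.0428]
(325, 340) [ 0.4962 -0.2381  0.0826]
```

View pics/topcrop.png

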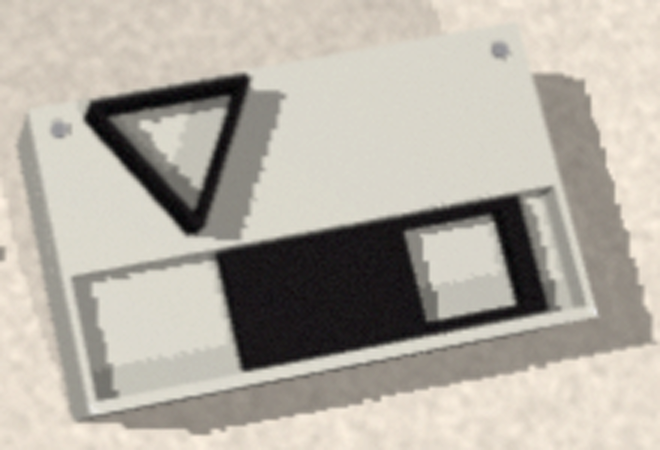

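The crop shows the cover spanning crop pixels (220-550, 195-370), which is top image (408-516, 250-307). The hole spans crop (405-515, 215-320). There is a gap of about 70 mm to the left stop. Both views put the hole centre at about (0.5115, -0.305), with the sliding way along (-0.17, 0.985). I move there now, with the fingers shut.

```bash
cat >> h.py <<'E'
H=np.array([.5115,-.305]);Y=np.array([-.171,.9853]);Q=[0,-.0855,.99634,0]
E
python3 - <<'E'
from rig import robot,kinematics,capture
from h import *
print(kinematics.inverse_kinematics([*H,.16],Q))
robot.grab(20)
robot.reach([*H,.16],Q)
s=robot.state();print(s["t"],s["position"],s["force"],s["width"])
for z in(.1,.085,.073):
    robot.move_straight([*H,z],.08);s=robot.state();print(s["t"],s["position"],s["force"])
    if abs(s["force"][2]-0)>6: break
c=capture("side");cv2.imwrite("pics/in.png",cv2.resize(c["frame"][200:450,220:500],None,fx=2,fy=2))
E
```

```text
[-0.23727097  0.60104217  0.94879359  1.8629571  -0.58433558  0.98473942
  2.71062717]
4.3667 [ 0.51198123 -0.30433128  0.15989396] [-0.09425933 -0.42955969 -0.19584641] 1.2648580200428615e-05
5.2667 [ 0.51167338 -0.30535314  0.10034108] [ 0.26456146 -0.64039179  0.28920323]
5.6 [ 0.51114822 -0.30465515  0.084369  ] [ 0.0138916  -0.58175674  0.33844546]
5.9 [ 0.51110899 -0.3047434   0.0723578 ] [-0.30907007 -0.94720525 -0.31019468]
```

View pics/in.png

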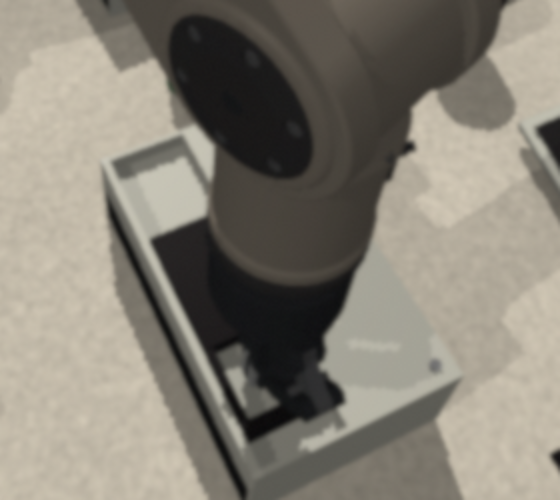

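The shut fingers stand in the hole (crop about (275,375)) with no contact force. Now I slide in steps until the force shows the stop.

```bash
python3 - <<'E'
from rig import robot,capture
from h import *
z=.0735
f0=robot.state()["force"][:2]@Y
d=.0
for d in [.01,.02,.04,.06]+list(np.arange(.066,.11,.004)):
    robot.move_straight([*(H+Y*d),z],.05)
    s=robot.state();f=s["force"][:2]@Y-f0
    p=s["position"];print(round(s["t"],2),round(d,3),round((p[:2]-H)@Y,4),round(p[2],4),np.round(s["force"],1),round(f,2))
    if f<-7: break
c=capture("side");cv2.imwrite("pics/slid.png",cv2.resize(c["frame"][200:450,220:500],None,fx=2,fy=2))
E
```

```text
6.3 0.01 0.0106 0.0736 [0.1 0.1 0.7] 0.33
6.65 0.02 0.0205 0.0735 [-0.   0.6 -0.5] 0.93
7.2 0.04 0.0408 0.0734 [ 0.4 -0.4  0. ] -0.17
7.75 0.06 0.0608 0.0734 [ 0.3 -0.3  0. ] -0.05
8.02 0.066 0.0665 0.0734 [-0.   0.5  0.3] 0.81
8.27 0.07 0.0703 0.0735 [-0.7  0.4  1.4] 0.84
8.52 0.074 0.0744 0.0735 [-0.5 -0.3  0.3] 0.13
8.77 0.078 0.0784 0.0735 [0.1 0.6 0.5] 0.91
9.02 0.082 0.0802 0.0739 [ 0.8 -5.8 -1.4] -5.53
9.27 0.086 0.0808 0.0746 [  2.3 -13.8  -3.8] -13.67
```

View pics/slid.png

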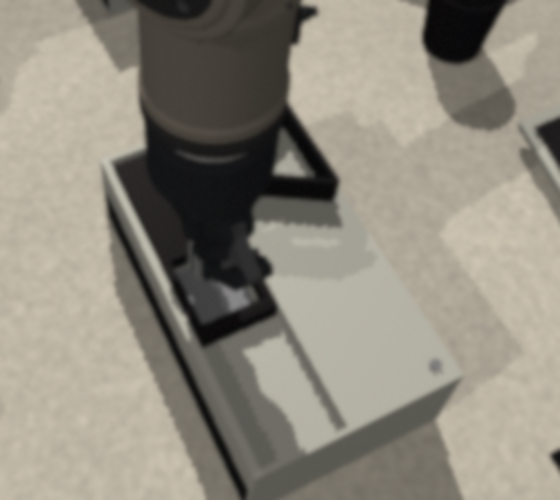

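The cover is at the left stop: force rose at 80 mm travel, its left end sits at the groove end, and its hole (crop about (222,295)) shows the catch. I back off to the hole's centre, then press down to the bottom.

```bash
python3 - <<'E'
from rig import robot,capture
from h import *
A=H+Y*.072
robot.move_straight([*A,.0735],.05)
for z in [.064]+list(np.arange(.060,.039,-.002)):
    robot.move_straight([*A,z],.04)
    s=robot.state();p=s["position"];print(round(s["t"],2),round(z,3),round((p[:2]-H)@Y,4),round(p[2],4),np.round(s["force"],1))
    if s["force"][2]>18: break
c=capture("side");cv2.imwrite("pics/press.png",cv2.resize(c["frame"][200:450,220:500],None,fx=2,fy=2))
E
```

```text
10.14 0.064 0.0724 0.0636 [ 0.5 -0.3  0.5]
10.39 0.06 0.0721 0.0598 [-0.6 -0.2  0.6]
10.64 0.058 0.072 0.058 [ 0.  -0.2  0.7]
10.89 0.056 0.072 0.0559 [0.5 0.5 0.6]
11.14 0.054 0.072 0.0539 [ 0.5 -0.1 -0.2]
11.39 0.052 0.072 0.0519 [ 1.1 -0.4 -0. ]
11.64 0.05 0.072 0.0502 [-1.4  1.8  5.3]
11.89 0.048 0.0719 0.05 [-6.8  5.6 28.2]
```

View pics/press.png

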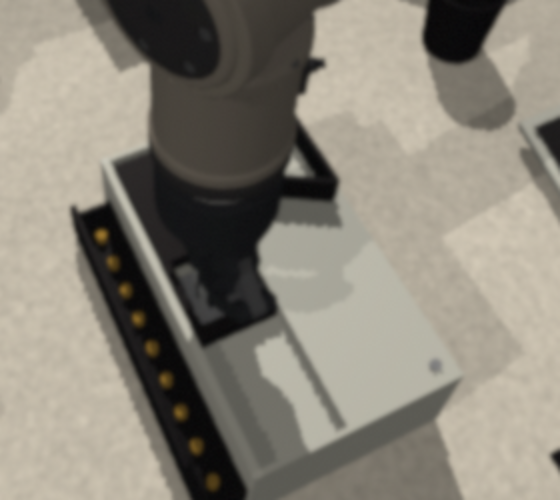

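The catch bottomed out at z = 0.050 and the drawer is out (crop (75-245, 205-500), brass nozzles visible). Now I withdraw straight up and check.

```bash
python3 - <<'E'
from rig import robot,capture
from h import *
A=H+Y*.072
robot.move_straight([*A,.09],.06);robot.move_straight([*A,.22],.12)
s=robot.state();print(s["t"],s["position"],s["force"])
c=capture("side");cv2.imwrite("pics/end.png",cv2.resize(c["frame"][200:450,220:500],None,fx=2,fy=2))
E
```

```text
14.025 [ 0.49878989 -0.23373194  0.21929961] [ 0.55718921  0.16360005 -0.30497527]
```

View pics/end.png

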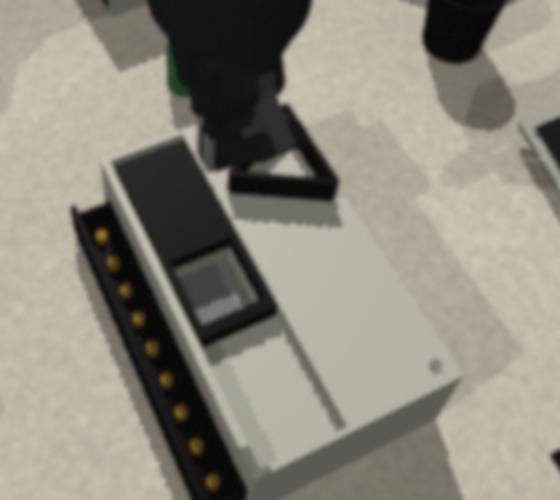

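The picture shows the cover at its left stop, the catch down in the hole at crop (220,290), the drawer out, and the arm clear of everything.

```bash
python3 -c "
from rig import robot
print(robot.close_job())"
```

```text
the job is handed in; nothing more can be done
None
```

The job is handed in: the cover is at its left stop, the catch is pressed fully down, the drawer has popped out, and the robot is clear after about 14 s of the 35 s allowed.

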